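# Work the lamp pull switch on a reader panel

### The arm

A 6-joint arm with a two-finger parallel gripper is mounted at the origin on the work surface. World frame = base frame: x ahead of the robot, y to its left, z up, the work surface at z = 0. Lengths are in m, angles in rad, forces in N, time in s.
With the tool pointing down it reaches from about 0.25 to 0.775 m from the base axis. Payload 4 kg.
Tool frame: the origin (TCP) lies midway between the tips of the shut fingers; the grasp point (between the pads) lies 19 mm behind it; y points along the fingers, x is the direction in which the jaws open and shut, and the axes are right-handed (so a half turn about y gives the same grasp; the last joint's range is limited). The gripper opens to 94 mm and grips with 3 to 60 N. Pads are 16 mm wide; open, the fingers measure 119 mm over their backs; the gripper's body (75 mm by 177 mm) begins 78 mm behind the grasp point.
Start: joints at [1.127, 0.087, 1.371, -0, 1.684, -0.103], TCP at [0.184, 0.518, 0.179] pointing down, gripper open.
Joint ranges: [-3.1, 3.1], [-0.76, 2.03], [0.27, 2.55], [-1.08, 4.22], [0.17, 2.65], [-2.57, 2.57]. Speed limits (rad/s): [2.79, 2.79, 3.14, 3.14, 3.14, 3.14].

### API

Orientations are given as [roll, pitch, yaw] about the fixed x, y, z axes, in that order (R = Rz(yaw) Ry(pitch) Rx(roll)).
In Python, from bench import robot, snapshot, camera_info, ticket gives the robot as it stands.
- The arm moves only by the shell command python3 -m creep 'ROWS'. ROWS is JSON, a list of rows, each an object with "slide": the shift along the tool's x, y, z in mm, a list of three; "roll": the turn about the tool's y in degrees; "grip": the closure, from 0 (fully open) to 1 (shut). In form: [{"slide": [x, y, z], "roll": roll, "grip": grip}, ...]. A call has 1 to 20 rows; each row is the pose to reach, as a shift and turn from the pose commanded when the call began, along the tool's axes at that moment; what a row does not reach only later rows make up. A row lasts 1/12 s, in which the tool goes at most 41.7 mm and 7.16 degrees, less where a joint would pass 70% of its speed; a pose out of reach is approached as far as the arm can. A call with a gripper value outside its range is refused whole. The fingers move at their own pace and stop on an object; the grip force is fixed at half the most. Time passes only in rows, so rows that repeat a pose let the fingers close. It gives the time, the measured TCP pose, the force and the opening at its end, in the units of the state.
- robot.get_obs(): the state, without advancing time (a new reading comes with each control period).
- snapshot(name): name is "scene" or "side" or "wrist"; returns the picture (400x640x3 uint8, red, green, blue); there is no depth.
- camera_info(name): a dict with "fx", "fy", "cx", "cy" (pixels), "dist" ([k1, k2, p1, p2, k3] as OpenCV has them; the pictures are not rectified), "cam_to_world" (4x4, takes a point from camera to world coordinates). Camera axes: x right, y down, z forward; pixel columns grow to the right and rows downward; lengths in m; the calibration is good to about 2 mm. A picture is of the moment at which its call begins: read the wrist's pose just before it. camera_info takes no time and is no camera call; for the wrist camera it gives the pose at the moment of the call.
- ticket.close_job(): hands the job in, once; it reports no verdict.
The state is a dict: "time": time; "joint_positions": joint angles; "qvel": joint speeds; "joint_torque": joint torques, N m; "tool_pos": TCP position; "ee_rot": TCP orientation; "wrist_force": force on the tool from outside, world axes, zero at the start; "wrist_torque": the same for the moment, N m; "width": finger opening in m.
Only numpy, scipy, OpenCV 4.12 (cv2) and the standard library are available. Lean on these libraries where they do the work, as an engineer would, in place of code of your own. Each camera call takes 0.05 s, during which the arm holds its last target.

### The job

Check the lamp switch on the tan reader panel: pull its knob, the largest plain round one, straight up until it clicks fully out to on and pause there a moment, then push it fully home again and let go. Leave the small ball pull knob pushed in, and do not shift the lens barrel standing on the panel.

Things in the scene. Friction and masses are not known exactly. Their poses are not given: they have to be found in the camera images.
- lamp_grip (a point): Centre of the lamp switch knob's head, moving with it: a black plain drum, 36 mm across, 26 mm tall, axis vertical, out is straight up. Pushed in, this point is 27 mm above the panel's level top, its underside on a 20 mm steel collar 14 mm tall. Nothing else within 70 mm of its axis. A ball pull knob and a bar-grip rotary dial 27 mm tall share its row, 100 mm apart, in any order.
- lamp_knob (a joint): How far the lamp knob is out, in m: 0 fully home (off), 0.025 at the on detent, which is also its stop. Over-centre spring: it resists with about 6 N at first, less towards half-way, then snaps on by itself to that end; the same going back. It stays at either end when let go.
- mask_knob (a joint): How far the small pull knob is out, in m: 0 fully in (as it starts), 0.020 out. It has a black ball 20 mm in diameter, centred 24 mm above the panel's face, and slides with about 2 N of friction. Not to be moved.
- lens_center (a point): Centre of the chrome lens barrel, a loose upright stepped cylinder 42 mm across, 44 mm tall, not to be moved. It stands on the tan panel (220 x 360 mm, top face 60 mm above the bench, fixed, turned up to 17 degrees either way), 98 to 112 mm beyond the row of controls. An iron clamp at the panel's left end rises to 122 mm above the bench.

How it is judged:
By the outcome, as a careful person would: the job done as asked, in the order asked, and still so for the second after the job is handed in, with the robot touching nothing.
It also fails if it takes over 32 s, if anything falls off the work surface, if the arm or the gripper's body presses on something with over 40 N, if the wrist force passes 120 N, or if a joint passes its speed limit or range.

## Working session

There is one attempt and no reset: what is moved stays moved. The work goes in short steps, Python scripts to look and compute and a shell command to move; the robot and the scene stay as the last step left them, time stands still between calls to the robot, and variables do not carry over. Pictures are saved under pics/ and viewed, and the job is handed in when it is done.

```bash
mkdir -p pics
python3 - <<'E'
from bench import robot, snapshot, camera_info
import cv2
o=robot.get_obs(); print(o['time'],o['tool_pos'],o['ee_rot'],o['width'])
for n in ['scene','side','wrist']:
    c=camera_info(n); print(n,c)
    cv2.imwrite(f'pics/{n}0.png',cv2.cvtColor(snapshot(n),cv2.COLOR_RGB2BGR))
E
```

```text
0.0 [0.18356272 0.5178341  0.17781845] [-1.57057221  0.00215361  1.23002495] 0.09392425093684875
scene {'fx': 520.2385921937664, 'fy': 520.2385921937664, 'cx': 320.09108037278367, 'cy': 199.6937790594552, 'dist': array([-0.00900779,  0.        ,  0.        ,  0.        ,  0.        ]), 'cam_to_world': array([[ 3.10227797e-01,  7.77519116e-01, -5.47012557e-01,
         1.02519789e+00],
       [ 9.50662140e-01, -2.53449687e-01,  1.78898717e-01,
        -1.47614983e-01],
       [ 4.57011120e-04, -5.75523483e-01, -8.17785125e-01,
         7.35644977e-01],
       [ 0.00000000e+00,  0.00000000e+00,  0.00000000e+00,
         1.00000000e+00]])}
side {'fx': 414.5685156499517, 'fy': 414.5685156499517, 'cx': 320.6916002898371, 'cy': 202.87100120307744, 'dist': array([-0.0408078,  0.       ,  0.       ,  0.       ,  0.       ]), 'cam_to_world': array([[ 0.97257358, -0.13123205,  0.19203849,  0.48489243],
       [-0.23237914, -0.51262536,  0.82656832, -0.51339368],
       [-0.01002845, -0.84852424, -0.52906147,  0.45778189],
       [ 0.        ,  0.        ,  0.        ,  1.        ]])}
wrist {'fx': 276.4137006604938, 'fy': 276.4137006604938, 'cx': 324.07132973561556, 'cy': 197.80774329925504, 'dist': array([-0.0167008,  0.       ,  0.       ,  0.       ,  0.       ]), 'cam_to_world': array([[ 0.3334941 ,  0.90772483,  0.25459244,  0.10979153],
       [ 0.94275029, -0.32056126, -0.09199113,  0.54386702],
       [-0.00189016,  0.27069559, -0.96266314,  0.38423632],
       [ 0.        ,  0.        ,  0.        ,  1.        ]])}
```

View pics/scene0.png

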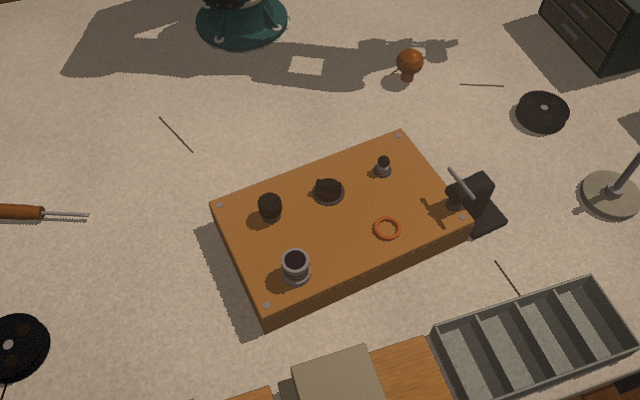

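View pics/side0.png

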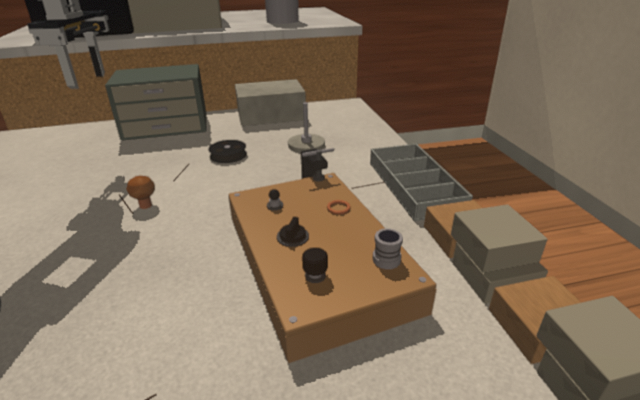

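View pics/wrist0.png

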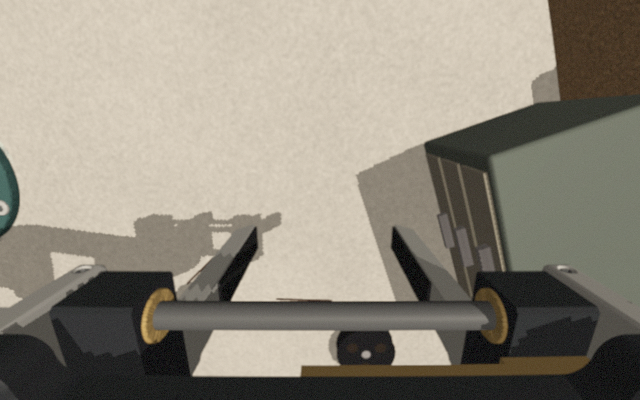

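Scene view: the black drum (lamp) is near (269,207), the dial (328,190), the ball knob (384,163), the lens (295,265) and the clamp on the right. Side view: the drum is near (315,262), the ball (274,197) and the lens (388,247). Zooming in to measure.

Run:
```python
import cv2,numpy as np
a=cv2.imread('pics/scene0.png')[180:240,230:310]; b=cv2.imread('pics/side0.png')[235:295,275:355]
f=lambda i:cv2.convertScaleAbs(cv2.resize(i,None,fx=5,fy=5,interpolation=cv2.INTER_NEAREST),alpha=1.8)
im=np.hstack([f(a),f(b)])
for k in range(0,800,50): im[::4,k]=(0,255,0)
for k in range(0,300,50): im[k,::4]=(0,255,0)
cv2.imwrite('pics/z0.png',im)
```

```text
(no output)
```

View pics/z0.png

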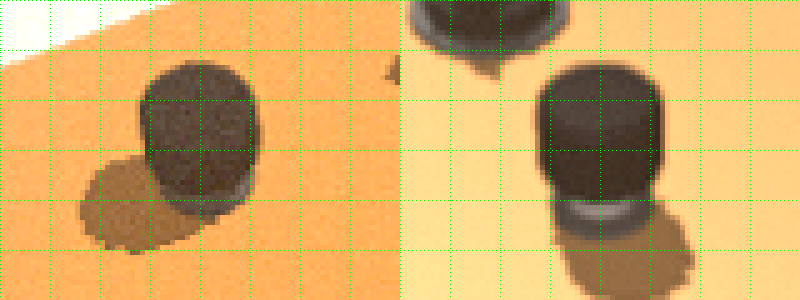

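```bash
cat > h.py <<'E'
import numpy as np,cv2
from bench import camera_info
def ray(n,p,c=None):
    c=c or camera_info(n);K=np.array([[c['fx'],0,c['cx']],[0,c['fy'],c['cy']],[0,0,1]])
    u=cv2.undistortPoints(np.array([[p]],float),K,c['dist'])[0,0]
    T=c['cam_to_world'];d=T[:3,:3]@[u[0],u[1],1];return T[:3,3],d/np.linalg.norm(d)
def tri(l):
    A=0;b=0;R=[ray(*x) for x in l]
    for o,d in R:
        P=np.eye(3)-np.outer(d,d);A=A+P;b=b+P@o
    x=np.linalg.solve(A,b);return x,[np.linalg.norm((np.eye(3)-np.outer(d,d))@(x-o))*1e3 for o,d in R]
def plane(n,p,z):
    o,d=ray(n,p);return o+d*(z-o[2])/d[2]
def proj(n,X,c=None):
    c=c or camera_info(n);K=np.array([[c['fx'],0,c['cx']],[0,c['fy'],c['cy']],[0,0,1]])
    M=np.linalg.inv(c['cam_to_world']);return cv2.projectPoints(np.asarray(X,float).reshape(-1,3),cv2.Rodrigues(M[:3,:3])[0],M[:3,3],K,c['dist'])[0][:,0]
E
python3 - <<'E'
from h import *
np.set_printoptions(precision=4,suppress=True)
for k,a,b in [('drum',(270.2,206.8),(315,261.5)),('ball',(383.5,160.5),(274,195.2)),('lens',(295,266),(388,248))]:
    print(k,tri([('scene',a),('side',b)]))
print(plane('scene',(270.2,206.8),.087),plane('side',(315,261.5),.087))
E
```

```text
drum (array([ 0.5776, -0.0803,  0.0851]), [np.float64(1.5039371570670395), np.float64(1.5039371570669884)])
ball (array([0.5469, 0.1168, 0.0834]), [np.float64(0.019833292360977667), np.float64(0.019833292360920407)])
lens (array([ 0.6865, -0.0738,  0.0838]), [np.float64(0.17037512834683194), np.float64(0.170375128346796)])
[ 0.5804 -0.0814  0.087 ] [ 0.5764 -0.0808  0.087 ]
```

```bash
cat >> h.py <<'E'
from scipy.spatial.transform import Rotation as Ro
def tool(target,o):
    R=Ro.from_euler('xyz',o['ee_rot']).as_matrix();return R.T@(np.array(target)-o['tool_pos'])*1e3
E
python3 - <<'E'
from h import *
from bench import robot
o=robot.get_obs();print(tool([.578,-.081,.17],o))
E
```

```text
[-432.67327525    8.69594532 -571.87969926]
```

```bash
python3 -m creep '[{"slide":[-433,8,-572],"roll":0,"grip":0},{"slide":[-433,8,-572],"roll":0,"grip":0},{"slide":[-433,8,-572],"roll":0,"grip":0},{"slide":[-433,8,-572],"roll":0,"grip":0},{"slide":[-433,8,-572],"roll":0,"grip":0},{"slide":[-433,8,-572],"roll":0,"grip":0},{"slide":[-433,8,-572],"roll":0,"grip":0},{"slide":[-433,8,-572],"roll":0,"grip":0},{"slide":[-433,8,-572],"roll":0,"grip":0},{"slide":[-433,8,-572],"roll":0,"grip":0},{"slide":[-433,8,-572],"roll":0,"grip":0},{"slide":[-433,8,-572],"roll":0,"grip":0},{"slide":[-433,8,-572],"roll":0,"grip":0},{"slide":[-433,8,-572],"roll":0,"grip":0},{"slide":[-433,8,-572],"roll":0,"grip":0},{"slide":[-433,8,-572],"roll":0,"grip":0},{"slide":[-433,8,-572],"roll":0,"grip":0},{"slide":[-433,8,-572],"roll":0,"grip":0},{"slide":[-433,8,-572],"roll":0,"grip":0},{"slide":[-433,8,-572],"roll":0,"grip":0}]'
python3 - <<'E'
from h import *
from bench import robot,snapshot
o=robot.get_obs();print(o['tool_pos'],o['ee_rot'],o['joint_positions'],o['qvel'],o['wrist_force'])
c=camera_info('wrist');im=cv2.cvtColor(snapshot('wrist'),cv2.COLOR_RGB2BGR)
np.save('w1.npy',c['cam_to_world'])
cv2.imwrite('pics/w1.png',im)
print(proj('wrist',[[.578,-.081,.1],[.578,-.081,.074]],c))
E
```

```text
time: 1.82
tool_pos: [0.5777, -0.0806, 0.1702]
ee_rot: [-1.569, -0.001, 1.229]
wrist_force: [-0.4, 1.0, -0.8]
width: 0.094
[ 0.577736   -0.08063684  0.17020783] [-1.56867315e+00 -6.08530660e-04  1.22923004e+00] [-2.36396844e-01  1.65027363e-01  1.30154743e+00  8.32746265e-04
  1.67706539e+00 -1.46554005e+00] [ 3.14705250e-02 -3.22590751e-02  1.46976575e-02  2.37104539e-03
  3.66312413e-03 -5.29844392e-05] [-0.41120648  0.96032005 -0.7650604 ]
[[324.259847   198.76919926]
 [324.22860672 192.51177157]]
```

View pics/w1.png

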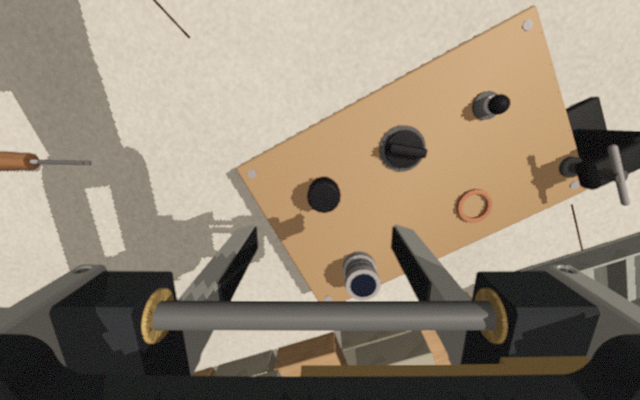

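The wrist view shows the drum at (323,194), where the estimate predicted it, so it is centred between the jaws. The lens (360,275) and dial (403,150) are clear of the fingers. Descending.

```bash
python3 -m creep '[{"slide":[0,20,0],"roll":0,"grip":0},{"slide":[0,40,0],"roll":0,"grip":0},{"slide":[0,60,0],"roll":0,"grip":0},{"slide":[0,75,0],"roll":0,"grip":0},{"slide":[0,87,0],"roll":0,"grip":0},{"slide":[0,95,0],"roll":0,"grip":0},{"slide":[0,99,0],"roll":0,"grip":0},{"slide":[0,99,0],"roll":0,"grip":0},{"slide":[0,99,0],"roll":0,"grip":0}]'
python3 - <<'E'
from bench import robot,snapshot,camera_info
import cv2,numpy as np
a=snapshot('scene')[130:290,190:350]; b=snapshot('side')[180:340,240:400]
f=lambda i:cv2.convertScaleAbs(cv2.resize(i[:,:,::-1],(400,400)),alpha=1.5)
cv2.imwrite('pics/d1.png',np.hstack([f(a),f(b)]))
E
```

```text
time: 2.62
tool_pos: [0.5786, -0.0806, 0.0728]
ee_rot: [-1.572, -0.0, 1.231]
wrist_force: [0.6, -0.0, 0.7]
width: 0.0938
```

View pics/d1.png

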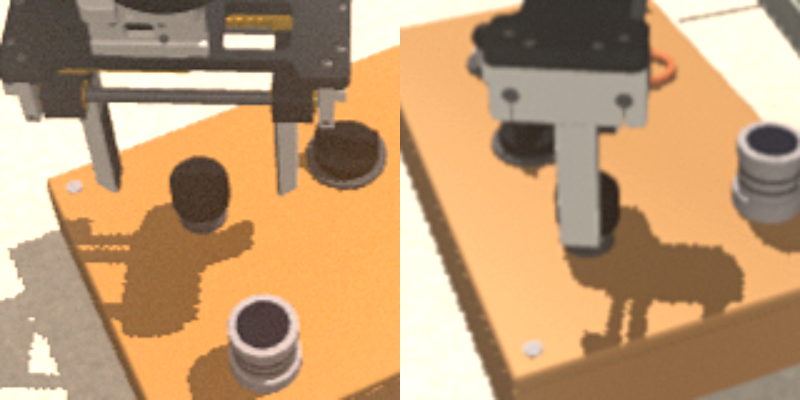

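Both views show the drum midway between the open fingers, with the dial and lens clear. Closing.

```bash
python3 -m creep '[{"slide":[0,1,0],"roll":0,"grip":0.3},{"slide":[0,1,0],"roll":0,"grip":0.5},{"slide":[0,1,0],"roll":0,"grip":0.6},{"slide":[0,1,0],"roll":0,"grip":1},{"slide":[0,1,0],"roll":0,"grip":1},{"slide":[0,1,0],"roll":0,"grip":1},{"slide":[0,1,0],"roll":0,"grip":1},{"slide":[0,1,0],"roll":0,"grip":1},{"slide":[0,1,0],"roll":0,"grip":1},{"slide":[0,1,0],"roll":0,"grip":1},{"slide":[0,1,0],"roll":0,"grip":1},{"slide":[0,1,0],"roll":0,"grip":1}]'
```

```text
time: 3.72
tool_pos: [0.5795, -0.0818, 0.0737]
ee_rot: [-1.575, 0.001, 1.23]
wrist_force: [-1.5, -2.6, 6.7]
width: 0.0176
```

The width is 17.6 mm where 36 mm was expected. Looking.

Run:
```python
from bench import robot,snapshot,camera_info
import cv2,numpy as np
a=snapshot('scene')[130:290,190:350]; b=snapshot('side')[180:340,240:400]
f=lambda i:cv2.convertScaleAbs(cv2.resize(i[:,:,::-1],(400,400)),alpha=1.5)
cv2.imwrite('pics/d2.png',np.hstack([f(a),f(b)]))
print(robot.get_obs())
```

```text
{'time': 3.8167, 'joint_positions': array([-2.36399359e-01,  2.04327729e-01,  1.44873744e+00, -7.95973833e-04,
        1.48370751e+00, -1.46614044e+00]), 'qvel': array([-0.00124008,  0.00131141,  0.00088629,  0.0035089 , -0.00477664,
       -0.00026667]), 'joint_torque': array([ 4.72648535e-01, -3.40400863e+01, -2.60156465e+01,  2.71309884e-01,
       -2.63608043e-02, -2.10364247e-03]), 'tool_pos': array([ 0.5797363 , -0.08174905,  0.07369821]), 'ee_rot': array([-1.57567277e+00,  2.85427854e-04,  1.22980771e+00]), 'wrist_force': array([-0.04478909, -0.41563224,  7.1696425 ]), 'wrist_torque': array([-0.10609358,  0.12524335, -0.02161115]), 'width': 0.009672831884372936}
```

View pics/d2.png

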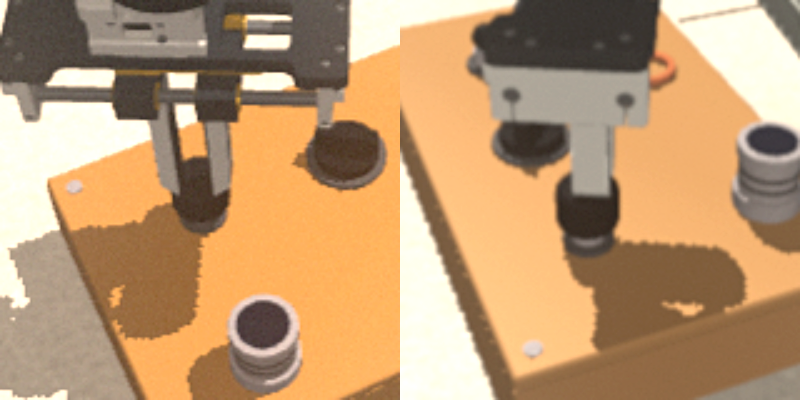

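Run:
```python
from bench import robot,snapshot,camera_info
import cv2,numpy as np
from h import proj
o=robot.get_obs()
print(proj('scene',[o['tool_pos'],[.578,-.081,.1],[.578,-.081,.074]]),proj('side',[o['tool_pos'],[.578,-.081,.1],[.578,-.081,.074]]))
a=snapshot('scene')[165:245,230:310]; b=snapshot('side')[220:300,275:355]
f=lambda i:cv2.convertScaleAbs(cv2.resize(i[:,:,::-1],(400,400),interpolation=cv2.INTER_NEAREST),alpha=2.2)
cv2.imwrite('pics/d3.png',np.hstack([f(a),f(b)]))
o=robot.get_obs();print(o['time'],o['tool_pos'],o['wrist_force'],o['width'])
```

```text
[[270.55117403 211.39135679]
 [269.37206016 200.52473754]
 [270.71629916 210.26155977]] [[317.67561105 268.89920143]
 [316.04099482 254.02879616]
 [316.34016494 268.59012117]]
3.9167 [ 0.57989518 -0.08155659  0.07369123] [-1.16550764 -0.75596114  6.45919404] 0.002002910359876191
```

View pics/d3.png

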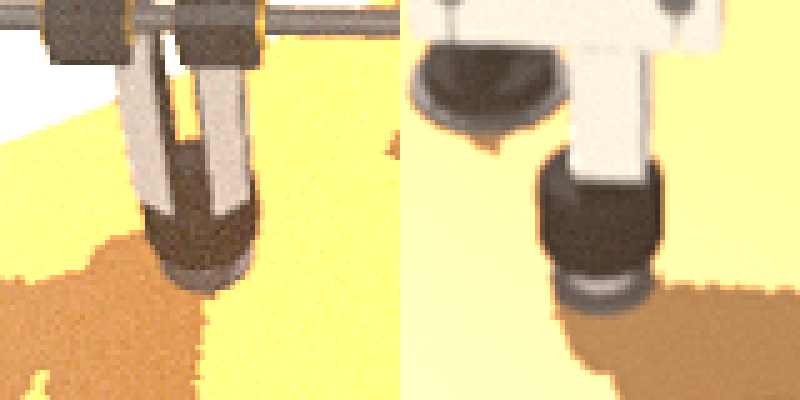

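The fingers are nearly shut on top of the drum rather than around it, although the TCP reads z = 0.074. The true tips must be higher than reported. I'll lift clear and measure the tips by camera.

```bash
python3 -m creep '[{"slide":[0,-20,0],"roll":0,"grip":1},{"slide":[0,-40,0],"roll":0,"grip":1},{"slide":[0,-40,0],"roll":0,"grip":1},{"slide":[0,-40,0],"roll":0,"grip":1},{"slide":[0,-40,0],"roll":0,"grip":1}]'
python3 - <<'E'
from bench import robot,snapshot,camera_info
import cv2,numpy as np
from h import proj
o=robot.get_obs();print(o)
print(proj('scene',[o['tool_pos']]),proj('side',[o['tool_pos']]))
a=snapshot('scene')[155:235,230:310]; b=snapshot('side')[200:280,275:355]
f=lambda i:cv2.convertScaleAbs(cv2.resize(i[:,:,::-1],(400,400),interpolation=cv2.INTER_NEAREST),alpha=1.6)
im=np.hstack([f(a),f(b)])
for k in range(0,800,50): im[::4,k]=(0,255,0)
for k in range(0,400,50): im[k,::4]=(0,255,0)
cv2.imwrite('pics/d4.png',im)
E
```

```text
time: 4.33
tool_pos: [0.5778, -0.0807, 0.1099]
ee_rot: [-1.57, -0.0, 1.23]
wrist_force: [0.5, 0.2, 0.2]
width: 0.0003
{'time': 4.3333, 'joint_positions': array([-2.36098961e-01,  1.84919041e-01,  1.39825329e+00,  1.34048902e-04,
        1.55962446e+00, -1.46613284e+00]), 'qvel': array([-0.00082409,  0.01261681,  0.02012131, -0.0009402 ,  0.00311948,
        0.00130355]), 'joint_torque': array([ 6.67721790e-03, -3.85962510e+01, -3.05604744e+01, -7.32059227e-03,
        5.33738080e-02, -3.65336655e-05]), 'tool_pos': array([ 0.57776129, -0.08073426,  0.10993268]), 'ee_rot': array([-1.56958478e+00, -7.50637779e-06,  1.23003230e+00]), 'wrist_force': array([0.48077782, 0.16757554, 0.17301744]), 'wrist_torque': array([-0.00758738, -0.03570051,  0.02920755]), 'width': 0.0002678718751337831}
[[268.97172488 196.49220285]] [[315.70668042 248.1806629 ]]
```

View pics/d4.png

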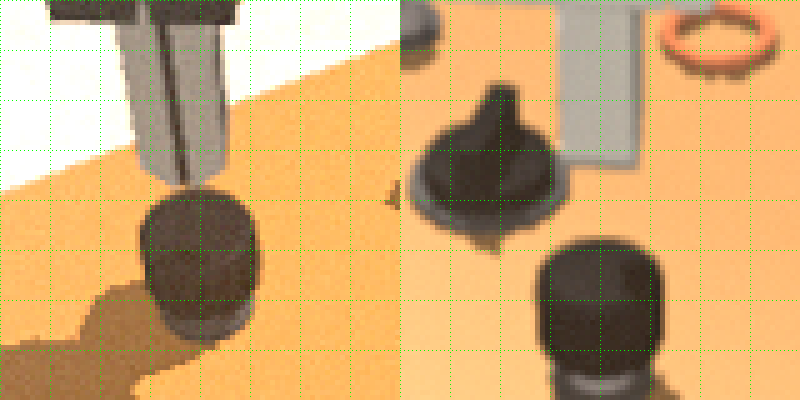

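Run:
```python
from h import *
t=np.array([.57776,-.08073,0]);x=np.array([.334,.942,0]);z=np.array([-.942,.334,0])
for h in (.11,.12,.13,.135,.14,.145):
    print(h,proj('scene',[t-.008*z+[0,0,h]]),proj('side',[t-.0125*x+[0,0,h],t-.0125*x-.008*z+[0,0,h],t-.0125*x+.008*z+[0,0,h]]).round(1).tolist())
```

```text
0.11 [[268.5250239  200.89692169]] [[314.6, 254.0], [320.6, 254.3], [308.6, 253.6]]
0.12 [[267.97017052 196.94768044]] [[314.5, 248.0], [320.5, 248.4], [308.4, 247.7]]
0.13 [[267.4032352  192.91204161]] [[314.3, 241.9], [320.5, 242.3], [308.2, 241.6]]
0.135 [[267.11511342 190.86093649]] [[314.3, 238.8], [320.4, 239.2], [308.1, 238.5]]
0.14 [[266.82382094 188.78715251]] [[314.2, 235.7], [320.4, 236.1], [308.0, 235.4]]
0.145 [[266.52930537 186.69031327]] [[314.1, 232.6], [320.3, 232.9], [307.9, 232.2]]
```

Tip corners (scene (267.4,191.6), side (314.6,233)) put the real tips at z≈0.134 while the TCP reads 0.110. The fingers therefore end about 25 mm above the reported TCP, with no horizontal offset, which agrees with the contact on the drum top. I'll correct for that: open, then descend further in stages.

```bash
python3 -m creep '[{"slide":[0,0,0],"roll":0,"grip":0},{"slide":[0,0,0],"roll":0,"grip":0},{"slide":[0,0,0],"roll":0,"grip":0},{"slide":[0,0,0],"roll":0,"grip":0},{"slide":[0,0,0],"roll":0,"grip":0},{"slide":[0,0,0],"roll":0,"grip":0},{"slide":[0,0,0],"roll":0,"grip":0},{"slide":[0,0,0],"roll":0,"grip":0},{"slide":[0,0,0],"roll":0,"grip":0},{"slide":[0,0,0],"roll":0,"grip":0},{"slide":[0,15,0],"roll":0,"grip":0},{"slide":[0,30,0],"roll":0,"grip":0},{"slide":[0,42,0],"roll":0,"grip":0},{"slide":[0,50,0],"roll":0,"grip":0},{"slide":[0,55,0],"roll":0,"grip":0},{"slide":[0,55,0],"roll":0,"grip":0},{"slide":[0,55,0],"roll":0,"grip":0}]'
python3 - <<'E'
from bench import robot,snapshot,camera_info
import cv2,numpy as np
a=snapshot('scene')[155:235,220:320]; b=snapshot('side')[210:290,265:365]
f=lambda i:cv2.convertScaleAbs(cv2.resize(i[:,:,::-1],(400,320),interpolation=cv2.INTER_NEAREST),alpha=1.6)
cv2.imwrite('pics/d5.png',np.hstack([f(a),f(b)]))
o=robot.get_obs();print(o['time'],o['tool_pos'],o['wrist_force'],o['width'])
E
```

```text
time: 5.85
tool_pos: [0.5784, -0.0809, 0.0561]
ee_rot: [-1.571, -0.0, 1.23]
wrist_force: [0.7, 0.5, 0.3]
width: 0.0939
5.95 [ 0.57891323 -0.0810433   0.05694923] [-0.61485675  0.60676785 -0.13088342] 0.09361714206156206
```

View pics/d5.png

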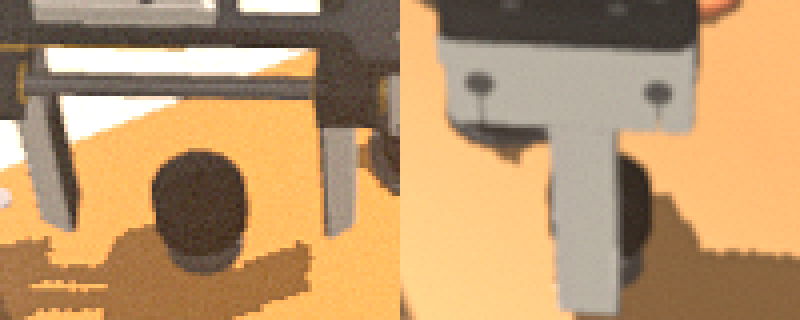

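```bash
python3 - <<'E'
from h import *
t=np.array([.5787,-.0810,0]);x=np.array([.334,.942,0])
for h in (.078,.0815,.085,.089): print(h,proj('side',[t-.053*x+[0,0,h]]),proj('scene',[t-.05*x+[.0075,-.0027,h],t+.05*x+[.0075,-.0027,h]]).tolist())
E
python3 -m creep '[{"slide":[0,5,0],"roll":0,"grip":0},{"slide":[0,9,0],"roll":0,"grip":0},{"slide":[0,11,0],"roll":0,"grip":0},{"slide":[0,11,0],"roll":0,"grip":0}]'
```

```text
0.078 [[312.09199673 293.30110016]] [[237.35260648057522, 212.80350424963723], [303.0916448648989, 214.2112980274044]]
0.0815 [[312.03379286 291.30548801]] [[237.05288804103816, 211.5203089829638], [303.03076597429657, 212.93064735169452]]
0.085 [[311.9751877  289.29536482]] [[236.7509922920735, 210.22774896822006], [302.9694437283311, 211.64062906810867]]
0.089 [[311.90771412 286.98012425]] [[236.40327206245527, 208.7389390176619], [302.8988120652632, 210.15472007392884]]
time: 6.28
tool_pos: [0.5776, -0.0807, 0.0441]
ee_rot: [-1.569, 0.0, 1.23]
wrist_force: [-0.8, -0.5, 0.5]
width: 0.0942
```

The tip pixels agree with z≈0.08 at that point, so they are now at about 0.07 with no contact. Closing.

```bash
python3 -m creep '[{"slide":[0,0,0],"roll":0,"grip":0.3},{"slide":[0,0,0],"roll":0,"grip":0.5},{"slide":[0,0,0],"roll":0,"grip":1},{"slide":[0,0,0],"roll":0,"grip":1},{"slide":[0,0,0],"roll":0,"grip":1},{"slide":[0,0,0],"roll":0,"grip":1},{"slide":[0,0,0],"roll":0,"grip":1},{"slide":[0,0,0],"roll":0,"grip":1},{"slide":[0,0,0],"roll":0,"grip":1},{"slide":[0,0,0],"roll":0,"grip":1}]'
python3 - <<'E'
from bench import robot,snapshot,camera_info
import cv2,numpy as np
a=snapshot('scene')[155:235,220:320]; b=snapshot('side')[210:290,265:365]
f=lambda i:cv2.convertScaleAbs(cv2.resize(i[:,:,::-1],(400,320),interpolation=cv2.INTER_NEAREST),alpha=1.6)
cv2.imwrite('pics/d6.png',np.hstack([f(a),f(b)]))
o=robot.get_obs();print(o['time'],o['tool_pos'],o['wrist_force'],o['width'])
E
```

```text
time: 7.12
tool_pos: [0.5781, -0.0814, 0.045]
ee_rot: [-1.571, 0.001, 1.23]
wrist_force: [0.0, -1.3, -0.1]
width: 0.0349
7.2167 [ 0.57807051 -0.08134808  0.04501037] [-0.51757285 -1.50549665  0.29735765] 0.035310464859529704
```

View pics/d6.png

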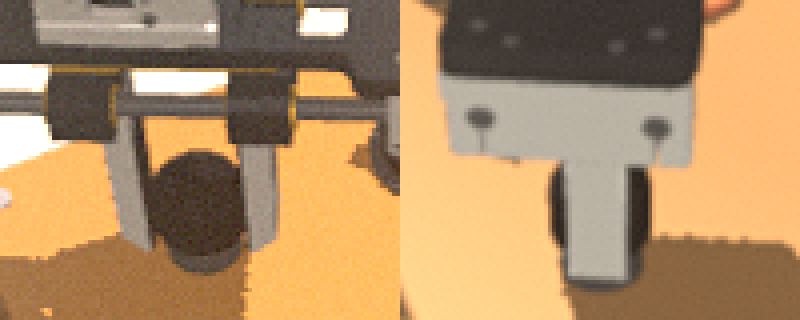

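Firm grip on the drum (width 35 mm, lateral force about 1.5 N). Pulling up.

```bash
python3 -m creep '[{"slide":[0,-3,0],"roll":0,"grip":1},{"slide":[0,-6,0],"roll":0,"grip":1},{"slide":[0,-9,0],"roll":0,"grip":1},{"slide":[0,-12,0],"roll":0,"grip":1},{"slide":[0,-15,0],"roll":0,"grip":1},{"slide":[0,-18,0],"roll":0,"grip":1},{"slide":[0,-21,0],"roll":0,"grip":1},{"slide":[0,-24,0],"roll":0,"grip":1},{"slide":[0,-26,0],"roll":0,"grip":1},{"slide":[0,-27,0],"roll":0,"grip":1},{"slide":[0,-27,0],"roll":0,"grip":1},{"slide":[0,-27,0],"roll":0,"grip":1},{"slide":[0,-27,0],"roll":0,"grip":1},{"slide":[0,-27,0],"roll":0,"grip":1}]'
python3 - <<'E'
from bench import robot,snapshot,camera_info
import cv2,numpy as np
a=snapshot('scene')[155:235,220:320]; b=snapshot('side')[210:290,265:365]
f=lambda i:cv2.convertScaleAbs(cv2.resize(i[:,:,::-1],(400,320),interpolation=cv2.INTER_NEAREST),alpha=1.6)
cv2.imwrite('pics/d7.png',np.hstack([f(a),f(b)]))
o=robot.get_obs();print(o['time'],o['tool_pos'],o['wrist_force'],o['width'])
E
```

```text
time: 8.38
tool_pos: [0.578, -0.0812, 0.0701]
ee_rot: [-1.57, 0.001, 1.23]
wrist_force: [1.5, -4.1, -7.8]
width: 0.0347
8.4833 [ 0.5779492  -0.08126391  0.07011378] [ 1.61479031 -4.44711639 -7.61873137] 0.03530562067747041
```

View pics/d7.png

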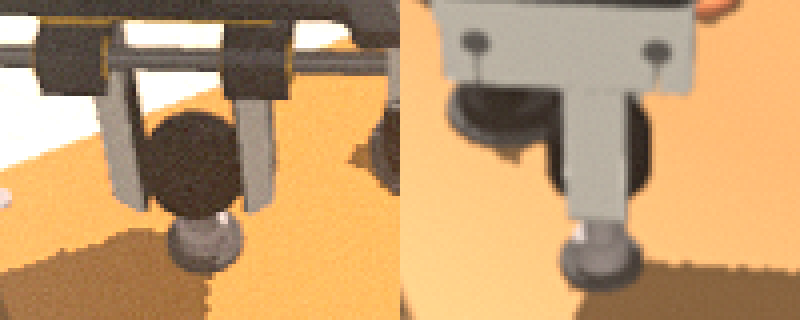

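The knob rose 25.1 mm without slipping, and 7.7 N against the stop shows it is fully out. Pausing, then pushing home.

```bash
python3 -m creep '[{"slide":[0,1,0],"roll":0,"grip":1},{"slide":[0,2,0],"roll":0,"grip":1},{"slide":[0,2,0],"roll":0,"grip":1},{"slide":[0,2,0],"roll":0,"grip":1},{"slide":[0,2,0],"roll":0,"grip":1},{"slide":[0,2,0],"roll":0,"grip":1},{"slide":[0,2,0],"roll":0,"grip":1},{"slide":[0,2,0],"roll":0,"grip":1},{"slide":[0,2,0],"roll":0,"grip":1},{"slide":[0,2,0],"roll":0,"grip":1},{"slide":[0,2,0],"roll":0,"grip":1},{"slide":[0,2,0],"roll":0,"grip":1}]'
python3 -m creep '[{"slide":[0,3,0],"roll":0,"grip":1},{"slide":[0,6,0],"roll":0,"grip":1},{"slide":[0,9,0],"roll":0,"grip":1},{"slide":[0,12,0],"roll":0,"grip":1},{"slide":[0,15,0],"roll":0,"grip":1},{"slide":[0,18,0],"roll":0,"grip":1},{"slide":[0,21,0],"roll":0,"grip":1},{"slide":[0,24,0],"roll":0,"grip":1},{"slide":[0,26,0],"roll":0,"grip":1},{"slide":[0,27,0],"roll":0,"grip":1},{"slide":[0,27,0],"roll":0,"grip":1},{"slide":[0,27,0],"roll":0,"grip":1},{"slide":[0,27,0],"roll":0,"grip":1},{"slide":[0,27,0],"roll":0,"grip":1}]'
```

```text
time: 9.48
tool_pos: [0.5781, -0.0812, 0.0701]
ee_rot: [-1.571, 0.001, 1.23]
wrist_force: [-0.9, -4.9, -2.1]
width: 0.0353
time: 10.65
tool_pos: [0.5782, -0.0813, 0.045]
ee_rot: [-1.572, 0.001, 1.23]
wrist_force: [-3.5, -4.5, 4.1]
width: 0.035
```

It held at 0.0701 through the pause and is back at 0.0450, the same as before the pull, with 4 N against the home stop. Releasing and rising.

```bash
python3 -m creep '[{"slide":[0,0,0],"roll":0,"grip":0},{"slide":[0,0,0],"roll":0,"grip":0},{"slide":[0,0,0],"roll":0,"grip":0},{"slide":[0,0,0],"roll":0,"grip":0},{"slide":[0,0,0],"roll":0,"grip":0},{"slide":[0,0,0],"roll":0,"grip":0},{"slide":[0,0,0],"roll":0,"grip":0},{"slide":[0,0,0],"roll":0,"grip":0},{"slide":[0,0,0],"roll":0,"grip":0},{"slide":[0,0,0],"roll":0,"grip":0}]'
python3 -m creep '[{"slide":[0,-10,0],"roll":0,"grip":0},{"slide":[0,-30,0],"roll":0,"grip":0},{"slide":[0,-60,0],"roll":0,"grip":0},{"slide":[0,-90,0],"roll":0,"grip":0},{"slide":[0,-120,0],"roll":0,"grip":0},{"slide":[0,-140,0],"roll":0,"grip":0},{"slide":[0,-150,0],"roll":0,"grip":0},{"slide":[0,-150,0],"roll":0,"grip":0},{"slide":[0,-150,0],"roll":0,"grip":0},{"slide":[0,-150,0],"roll":0,"grip":0}]'
python3 - <<'E'
from bench import robot,snapshot,camera_info
import cv2,numpy as np
a=snapshot('scene');b=snapshot('side')
for n,i in (('scene',a),('side',b)): cv2.imwrite(f'pics/{n}9.png',i[:,:,::-1])
f=lambda i:cv2.convertScaleAbs(cv2.resize(i,(400,288)),alpha=1.4)
g=lambda n,k:cv2.imread(f'pics/{n}{k}.png')
A=lambda k:np.hstack([f(g('scene',k)[140:300,210:430]),f(g('side',k)[170:320,220:430])])
cv2.imwrite('pics/cmp.png',np.vstack([A(0),A(9)]))
E
```

```text
time: 11.48
tool_pos: [0.5782, -0.0809, 0.0429]
ee_rot: [-1.571, -0.0, 1.23]
wrist_force: [-0.5, -0.1, -0.5]
width: 0.0934
time: 12.32
tool_pos: [0.5773, -0.0807, 0.1909]
ee_rot: [-1.567, 0.0, 1.23]
wrist_force: [-0.7, -0.6, -0.9]
width: 0.094
```

View pics/cmp.png

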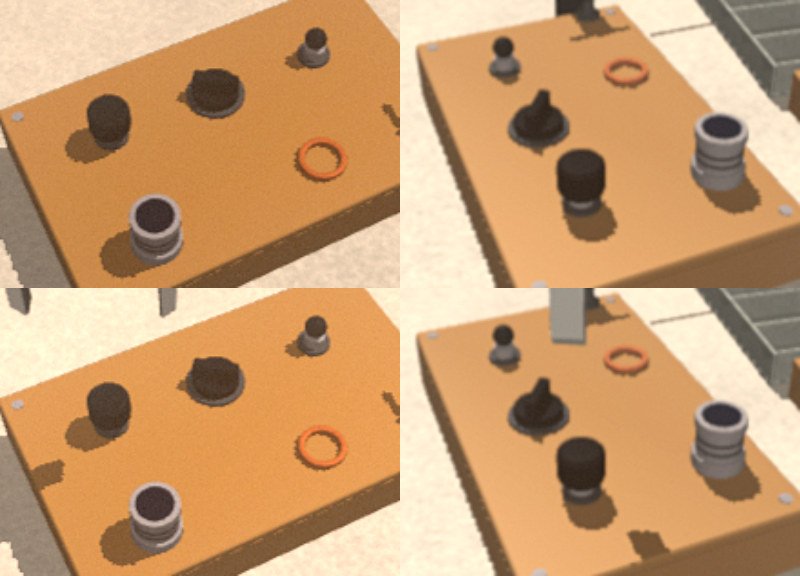

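Before and after match: lamp knob at (108,120) and (108,408), i.e. home; ball knob, dial and lens are unchanged. The gripper is clear.

```bash
python3 -c "
from bench import ticket;print(ticket.close_job())"
```

```text
the job is handed in; nothing more can be done
None
```

I pulled the lamp knob straight up 25.1 mm to its on stop, where it met about 8 N. I held it there for over 1 s, pushed it home to its starting height (TCP z 0.0450 before and after, about 4 N against the stop), then let go and raised the gripper clear. The job was handed in at about 12.4 s of the 32 s allowed.

**Failed first grasp:** The fingertips are about 25 mm higher than the reported TCP suggests. On the first try they closed on top of the knob, pressing with about 7 N while the knob was already home. I lifted off, measured the tips in the camera images, corrected the depth and gripped it properly.

**Last checks:** In before and after pictures from both fixed cameras, the lamp knob is home and the ball knob, dial and lens barrel show no visible change. The last wrist force reading was about 1 N with the gripper open and touching nothing. No check was left failing or in disagreement, apart from the fingertip offset, which I worked around but did not explain.

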